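# Find the hidden notch of an indexing head and lock it

## Robot

A 6-joint arm with a two-finger parallel gripper is mounted at the origin on a cart in front of the work surface, level with it; the furniture and walls round the work are solid. World frame = base frame: x ahead of the robot, y to its left, z up, the work surface at z = 0. Lengths are in m, angles in rad, forces in N, time in s.
With the tool pointing down it reaches from about 0.325 to 0.9 m from the base axis. Payload 6.1 kg.
Tool frame: the origin (TCP) lies at the very end of the fingers, on their centre line; the grasp point (between the pads) lies 19 mm behind it (grip_point_offset is the distance from the TCP to the grasp point, in m); z points along the fingers, y is the line along which they close (so a half turn about z gives the same grasp; the last joint's range is limited). The gripper opens to 87 mm and grips with 3 to 60 N. Pads are 19 mm wide; open, the fingers measure 117 mm over their backs; the gripper's body (75 mm by 190 mm) begins 51 mm behind the grasp point.
Start: joints at [-1.237, 0.22, 1.526, -0, 1.395, -0.126], TCP at [0.277, -0.56, 0.223] pointing down, gripper open.
Joint ranges: [-2.98, 2.98], [-0.91, 2.08], [0.09, 2.57], [-1.24, 4.39], [0.2, 2.65], [-2.68, 2.68]. Speed limits (rad/s): [2.57, 2.57, 3.01, 3.14, 3.14, 3.14].

## Interface

Orientations are given as a unit quaternion [w, x, y, z].
In Python, from workcell import * gives the robot as it stands.
- The arm moves only by the shell command python3 -m crank 'ROWS' [OPENING] [FORCE]. ROWS is JSON, a list that holds one entry, the list of rows, each a list of 4 numbers: the shift along the tool's x, y, z in units of 25 mm (1.0 is 25 mm), then the turn about the tool's z in units of 6 degrees (1.0 is 6 degrees). A call has 1 to 20 rows; each row shifts and turns the commanded pose from where the row before left it, along the tool's axes as they then stand; what a row does not reach is not made up. A row lasts 1/12 s, in which the tool goes at most 41.7 mm and 7.16 degrees, less where a joint would pass 70% of its speed; a pose out of reach is approached as far as the arm can. A call is refused whole if a number of a shift passes 1 or a number of a turn 1, either way. A call with a gripper value outside its range is refused whole. OPENING is the opening, from 0 (shut) to 1 (fully open), set as the call begins (- or left out, the last holds). The fingers move at their own pace and stop on an object; FORCE is the grip in N (left out, the last holds). Time passes only in rows, so rows that do not move let the fingers close. It gives the time, the measured TCP pose, the force, the opening and the grip force at its end, in the units of the state.
- observe(): the state, without advancing time (a new reading comes with each control period).
- camera(name): name is "scene" or "top" or "wrist"; returns (picture, depth): 384x512x3 uint8, red, green, blue; 384x512 float32, m along the optical axis (not along the pixel's ray), 0 where there is no reading.
- get_calibration(name): a dict with "intrinsics" (3x3 intrinsics, pixels), "position" and "rotation" of the camera in the world. Camera axes: x right, y up, looking along -z (the intrinsics and any distortion apply to the point x, -y, -z); pixel columns grow to the right and rows downward; lengths in m; the calibration is good to about 2 mm. A picture is of the moment at which its call begins: read the wrist's pose just before it. get_calibration takes no time and is no camera call; for the wrist camera it gives the pose at the moment of the call.
- hand_in(): hands the job in; it is judged then, once.
Trained networks look in the newest picture that a camera, given by its name, has taken for a name from the list of things; names that differ only in an ending like _2 or _b are one class to them, and where a whole thing is asked for, a point or a joint stands for the part that bears it (a point fixed in the world has none). Each returns a list of dicts, best first, with "p" (0 to 1); they miss things now and then, are a little off and sometimes report something else, mostly with a low value. They report only what shows in the picture. A call takes as long as a camera call. They do not tell look-alikes from the thing itself.
- find_in(thing, camera): "pixel" ([column, row] in pixels, amid what is visible of it).
- regions_of(thing, camera): "pixels" (384x512 bool, what is visible of it) and "pixel" ([column, row] in pixels, amid what is visible of it).
- pinpoint(thing, camera): "pixel" ([column, row] in pixels: a listed point, or the origin of a listed thing).
The state is a dict: "time_s": time; "joints": joint angles; "qd": joint speeds; "tau": joint torques, N m; "tcp_pos": TCP position; "tool_rot": TCP orientation; "contact_force": force on the tool from outside, world axes, zero at the start; "moment": the same for the moment, N m; "width": finger opening in m; "gripper_force": force on a finger pad.
Only numpy, scipy, OpenCV 4.12 (cv2) and the standard library are available. Lean on these libraries where they do the work, as an engineer would, in place of code of your own. Each camera call takes 0.05 s, during which the arm holds its last target. There are 200 camera calls.

## Task

The blue indexing head of the drilling fixture is unlocked. Turn its black wing knob clockwise (seen from above), gently, until you feel the resistance dip where the notch hidden inside lies, then press the knob straight down until it is fully home and let go. Do not force the knob (push with no more than 20 N; off the notch it will not go down), and leave the other things where they lie.

Things in the scene. Friction and masses are not known exactly. Their poses are not given: they have to be found in the camera images.
- index_head: Indexing head, bolted to the bench: a blue flange 130 x 110 x 10 mm with four screws, carrying a blue drum 84 mm across, 50 mm high to its aluminium cover. Origin: centre of the underside; z is up and is the knob's axis of rotation. Unseen in the drum lies a plate with one notch, at an angle that differs each time and that no reading tells.
- knob_grip (a point): Centre of the top of the black wing knob, on its axis, 102 mm above the bench with the knob up, 93 mm when home. The wing is a flat-sided bar 48 mm long (point x), 14 mm thick (y), 26 mm high, to grip across its thickness; under it a round skirt 50 mm across, 11 mm high. A white line marks the wing's +x end. An orange stem shows below the skirt while the knob is up.
- spindle (a joint): Angle of the knob, rad; grows as it turns clockwise seen from above; at 0 the wing lies along the head's x. Stops at -0.1 and 2.5; starts between 0 and 0.2; stays where it is left, so it can be regripped. The notch's middle lies somewhere from 0.6 to 2.0.
- cover (a point): Centre of the drum's cover, 50 mm above the bench. What the knob feels like: even drag of 0.13 to 0.18 N m away from the notch. From about 0.2 rad before the notch's middle a sprung ball falls in: the drag dips to about -0.1 N m (the knob is drawn on); at the middle it jumps to about 0.5 N m, then fades over 0.2 rad. Let go within 0.08 rad of the middle, the knob settles there by itself.
- knob (a joint): How far the knob is pressed down, m: 0 up (as it starts), 0.009 fully home. It slides with about 5 N of friction and stays where it is left. Away from the notch a lock pin under the knob meets the solid plate at 0.003 and goes no farther; it enters only within about 0.08 rad of the notch's middle.
- bearing: Ball bearing lying flat, 72 mm across, 17 mm high; origin at the centre of its underside. Bystander.
- spanner: Steel combination spanner lying flat, 193 mm long (its y), 8 mm high; origin at the centre of its underside. Bystander.
- paste_jar: Jar with a black lid, 64 mm across, 76 mm high; origin at the centre of its underside. Bystander.
- feeler_gauge: Folded feeler gauge lying flat, 42 x 99 x 14 mm; origin at the centre of its underside. Bystander.
Mind the look-alikes: they are no part of the job. There is more than one size of the index_head; the job needs the larger.

How it is judged:
At the end, for the whole second after the job is handed in: The knob is pressed home (more than 7.5 mm of its 9 mm down, which is possible only in the notch) and stays so, at rest and let go; bearing, spanner, jar and feeler gauge lie within 20 mm of where they started (value of joint knob above 0.0075 m and velocity of joint spindle between -0.05 and 0.05 rad/s and distance of each of bearing, spanner, paste_jar, feeler_gauge from where it was at the start of the episode below 0.02 m); the robot touches nothing.
It fails at once if the lock pin is forced against the notched plate with more than 25 N (contact force between pin and slot0 above 25 N or contact force between pin and slot1 above 25 N).
It fails at once if the bearing is moved by more than 20 mm (distance of bearing from where it was at the start of the episode above 0.02 m).
It fails at once if the spanner is moved by more than 20 mm (distance of spanner from where it was at the start of the episode above 0.02 m).
It fails at once if the paste jar is moved by more than 20 mm (distance of paste_jar from where it was at the start of the episode above 0.02 m).
It fails at once if the feeler gauge is moved by more than 20 mm (distance of feeler_gauge from where it was at the start of the episode above 0.02 m).
It also fails if it takes over 72 s, if anything falls off the work surface, if the arm or the gripper's body presses on something with over 40 N, if the wrist force passes 120 N, or if a joint passes its speed limit or range.

## Working session

There is one attempt and no reset: what is moved stays moved. The work goes in short steps, Python scripts to look and compute and a shell command to move; the robot and the scene stay as the last step left them, time stands still between calls to the robot, and variables do not carry over. Pictures are saved under pics/ and viewed, at most 10 in all, crops included, and the job is handed in when it is done.

```bash
ls; mkdir -p pics; cat > h.py <<'E'
from workcell import *
import numpy as np, cv2
def ray(name,px):
    c=get_calibration(name);K=np.array(c["intrinsics"]);R=np.array(c["rotation"]);p=np.array(c["position"])
    d=np.linalg.inv(K)@[px[0],px[1],1];return p,R@np.array([d[0],-d[1],-d[2]])
def at_depth(name,px,z):
    p,d=ray(name,px);return p+d*z
def at_z(name,px,z):
    p,d=ray(name,px);return p+d*(z-p[2])/d[2]
E
python3 - <<'E'
from h import *
ims=[]
for n in("scene","top"):
    im,d=camera(n);ims.append(im);print(n,get_calibration(n))
    for t in("index_head","knob_grip","bearing","spanner","paste_jar","feeler_gauge"):
        for r in pinpoint(t,n)[:4]:
            u,v=map(int,r["pixel"]); 
            z=d[v,u] if 0<=v<384 and 0<=u<512 else 0
            print(n,t,np.round(r["pixel"],1),round(r["p"],2),np.round(at_depth(n,r["pixel"],z),3))
cv2.imwrite("pics/top.png",ims[1][...,::-1]);cv2.imwrite("pics/scene.png",ims[0][...,::-1])
print(observe())
E
```

```text
pics
scene {'intrinsics': array([[483.28246178,   0.        , 253.61213933],
       [  0.        , 483.28246178, 195.07590411],
       [  0.        ,   0.        ,   1.        ]]), 'position': array([-0.13929474,  1.04165593,  0.97313322]), 'rotation': array([-0.29409723, -0.14650281,  0.44171865,  0.83482237])}Traceback (most recent call last):
  File "<stdin>", line 9, in <module>
  File "h.py", line 7, in at_depth
    p,d=ray(name,px);return p+d*z
        ~~~^^^^^^^^^
  File "h.py", line 5, in ray
    d=np.linalg.inv(K)@[px[0],px[1],1];return p,R@np.array([d[0],-d[1],-d[2]])
                                                ~^~~~~~~~~~~~~~~~~~~~~~~~~~~~~
ValueError: matmul: Input operand 1 has a mismatch in its core dimension 0, with gufunc signature (n?,k),(k,m?)->(n?,m?) (size 3 is different from 4)
```

```bash
sed -i 's/R=np.array(c\["rotation"\])/R=rot(c["rotation"])/' h.py; cat >> h.py <<'E'
from scipy.spatial.transform import Rotation as Ro
def rot(q): return Ro.from_quat([q[1],q[2],q[3],q[0]]).as_matrix()
E
python3 - <<'E'
from h import *
ims=[]
for n in("scene","top"):
    im,d=camera(n);ims.append(im)
    for t in("index_head","knob_grip","bearing","spanner","paste_jar","feeler_gauge"):
        for r in pinpoint(t,n)[:4]:
            u,v=map(int,r["pixel"]); 
            z=d[v,u] if 0<=v<384 and 0<=u<512 else 0
            print(n,t,np.round(r["pixel"],1),round(r["p"],2),np.round(at_depth(n,r["pixel"],z),3))
cv2.imwrite("pics/a.png",cv2.resize(np.vstack(ims),None,fx=.78,fy=.78,interpolation=cv2.INTER_AREA)[...,::-1])
print(observe())
E
```

```text
scene index_head [261.8 228.9] 0.67 [0.571 0.08  0.022]
scene index_head [287.4 200.5] 0.61 [ 0.591 -0.089  0.031]
scene knob_grip [291.1 175.6] 0.45 [ 0.693 -0.261  0.006]
scene knob_grip [263.4 211.5] 0.43 [0.578 0.064 0.077]
scene bearing [228.  261.5] 0.89 [ 0.571  0.243 -0.001]
scene spanner [324.4 178.7] 0.59 [ 0.591 -0.334 -0.002]
scene paste_jar [298.4 175.9] 0.77 [ 0.665 -0.267  0.013]
scene feeler_gauge [199.1 291.1] 0.85 [0.544 0.393 0.012]
top index_head [238.  207.3] 0.77 [0.587 0.046 0.07 ]
top index_head [300.9 200.5] 0.62 [ 0.608 -0.118  0.075]
top knob_grip [307.  196.9] 0.57 [ 0.615 -0.13   0.102]
top knob_grip [238.4 205.2] 0.5 [0.592 0.045 0.077]
top bearing [164.5 210.6] 0.66 [0.577 0.253 0.003]
top spanner [373.4 212.4] 0.7 [ 0.583 -0.333  0.003]
top paste_jar [358.3 174.4] 0.64 [ 0.679 -0.27   0.077]
top feeler_gauge [118.9 218.6] 0.74 [0.553 0.377 0.011]
{'time_s': 0.8, 'joints': array([-1.23710554e+00,  2.20339176e-01,  1.52644444e+00, -1.12604391e-05,
        1.39470809e+00, -1.26043759e-01]), 'qd': array([-1.62311402e-03,  3.34833770e-04,  1.13845523e-03, -2.43769487e-03,
        3.01299898e-05, -1.85345586e-04]), 'tau': array([-3.95432544e-04, -4.94504356e+01, -3.87690282e+01,  6.96869055e-02,
        4.65559366e-02, -1.83873823e-05]), 'tcp_pos': array([ 0.27735068, -0.56011487,  0.22260481]), 'tool_rot': array([ 5.07763327e-05,  9.73696419e-01,  2.27849249e-01, -2.82415694e-07]), 'contact_force': array([ 0.6284132 , -0.49247408,  0.34864078]), 'moment': array([0.05630065, 0.02881198, 0.01152021]), 'gripper_force': 0.0, 'width': 0.08722551504917381}
```

View pics/a.png

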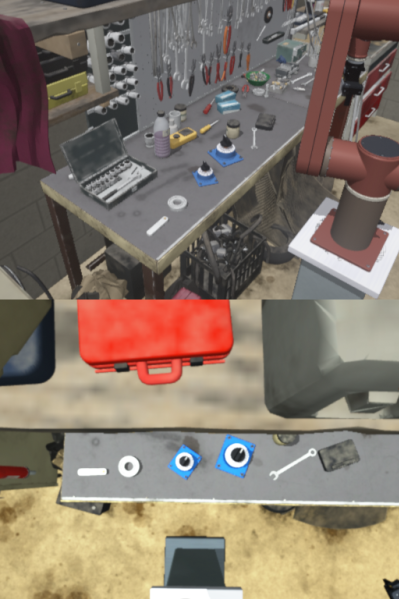

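The picture shows two blue indexing heads. The left one, at top pixel (238,207), has its top at 77 mm and is small. The right one, at (303,199), has its top at 102 mm and is large. Nothing else could be taken for the head, so I choose the right one and check it in a close crop.

```bash
python3 - <<'E'
from h import *
im,d=camera("top")
cv2.imwrite("pics/b.png",cv2.resize(im[165:240,205:345],None,fx=5,fy=5,interpolation=cv2.INTER_CUBIC)[...,::-1])
for n in ("top","scene"):
    im,d=camera(n)
    for r in regions_of("index_head",n)[:3]:
        m=r["pixels"]; v,u=np.nonzero(m&(d>0)); P=np.array([at_depth(n,(a,b),d[b,a]) for a,b in zip(u,v)])
        print(n,np.round(r["pixel"],1),round(r["p"],2),len(P),P.min(0).round(3),P.max(0).round(3))
        for lo,hi in((.045,.055),(.07,.08),(.095,.106)):
            Q=P[(P[:,2]>lo)&(P[:,2]<hi)]
            if len(Q):print("  z",lo,len(Q),Q.mean(0).round(4))
E
```

```text
top [301.3 201.8] 0.78 1785 [ 0.539 -0.198 -0.003] [ 0.69  -0.058  0.106]
  z 0.045 396 [ 0.6117 -0.1257  0.0501]
  z 0.07 178 [ 0.613  -0.1273  0.0756]
  z 0.095 99 [ 0.6125 -0.128   0.1015]
top [238.4 208.5] 0.68 1104 [ 0.527 -0.005 -0.005] [0.65  0.112 0.082]
  z 0.045 9 [0.5826 0.0518 0.0521]
  z 0.07 49 [0.5885 0.0524 0.0771]
scene [261.  228.5] 0.9 654 [ 0.527 -0.04  -0.008] [0.66  0.115 0.08 ]
  z 0.045 21 [0.5838 0.0642 0.0518]
  z 0.07 31 [0.5868 0.0562 0.0758]
scene [285.3 195.9] 0.69 1004 [ 0.535 -0.272 -0.006] [ 0.721 -0.055  0.109]
  z 0.045 182 [ 0.6034 -0.114   0.05  ]
  z 0.07 73 [ 0.6088 -0.1174  0.0747]
  z 0.095 39 [ 0.6097 -0.1233  0.1   ]
```

View pics/b.png

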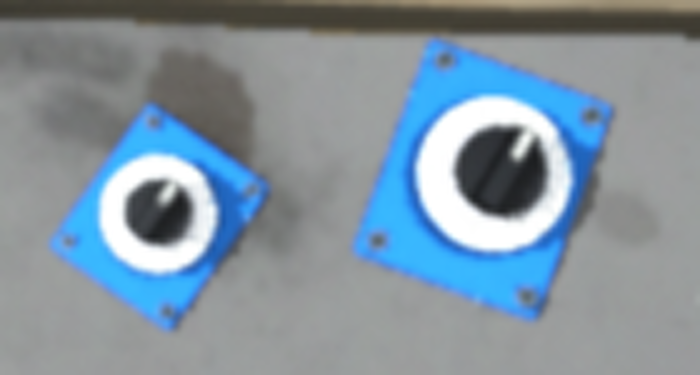

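The crop confirms the choice: the large head is the right one, and its wing points up and to the right, with a yaw of about -30°. I'll grip at yaw 150°, half a turn round, so the last joint has room to turn clockwise. First I hover over it.

```bash
python3 -m crank '[[[0.98,-0.48,-0.08,0],[0.98,-0.48,-0.08,0],[0.98,-0.48,-0.08,0],[0.98,-0.48,-0.08,0],[0.98,-0.48,-0.08,0],[0.98,-0.48,-0.08,0],[0.98,-0.48,-0.08,0],[0.98,-0.48,-0.08,0],[0.98,-0.48,-0.08,0],[0.98,-0.48,-0.08,0],[0.98,-0.48,-0.08,0],[0.98,-0.48,-0.08,0],[0.98,-0.48,-0.08,0],[0.98,-0.48,-0.08,0],[0.98,-0.48,0,0],[0.98,-0.48,0,0],[0.98,-0.48,0,0],[0.98,-0.48,0,0],[0.98,-0.48,0,0],[0.98,-0.48,0,0]]]' 1
python3 -m crank '[[[0,0,0,-1],[0,0,0,-1],[0,0,0,-1],[0,0,0,-1],[0,0,0,-1],[0,0,0,-1],[0,0,0,-1],[0,0,0,-1],[0,0,0,-1],[0,0,0,-1],[0,0,0,-1],[0,0,0,-1],[0,0,0,-1],[0,0,0,-1],[0,0,0,-1],[0,0,0,-1],[0,0,0,-1],[0,0,0,-1],[0,0,0,-1],[0,0,0,-1]]]'
cat >> h.py <<'E'
def st():
    o=observe();R=rot(o["tool_rot"]);y=np.degrees(np.arctan2(R[1,0],R[0,0]))
    print("t%.2f"%o["time_s"],"tcp",o["tcp_pos"].round(4),"yaw %.2f"%y,"F",np.round(o["contact_force"],2),"M",np.round(o["moment"],3),"w %.4f gf %.1f"%(o["width"],o["gripper_force"]),"j6 %.3f"%o["joints"][5]);return o,R,y
E
python3 - <<'E'
from h import *
o,R,y=st()
im,d=camera("wrist");print(get_calibration("wrist")["position"])
for t in("knob_grip","cover","index_head"):
    for r in pinpoint(t,"wrist")[:3]:
        u,v=map(int,r["pixel"]);print(t,np.round(r["pixel"],1),round(r["p"],2),at_depth("wrist",r["pixel"],d[v,u]).round(4))
cv2.imwrite("pics/w.png",im[...,::-1]);np.save("d.npy",d)
E
```

```text
time_s: 2.72
tcp_pos: [0.6107, -0.1263, 0.2506]
tool_rot: [0.0, 0.974, 0.228, 0.0]
contact_force: [0.2, 0.3, 0.5]
width: 0.087
gripper_force: 0.0
time_s: 4.38
tcp_pos: [0.6099, -0.1276, 0.2505]
tool_rot: [-0.0, 0.287, 0.958, 0.0]
contact_force: [0.1, 0.1, 0.8]
width: 0.087
gripper_force: 0.0
t4.38 tcp [ 0.6099 -0.1276  0.2505] yaw 146.64 F [0.09 0.11 0.84] M [ 0.066 -0.145 -0.021] w 0.0870 gf 0.0 j6 -1.321
[ 0.54291153 -0.08384691  0.41383427]
knob_grip [250.2 179.5] 0.97 [ 0.6123 -0.1342  0.1026]
knob_grip [394.1  54.6] 0.73 [0.5899 0.0503 0.079 ]
cover [377.7  59.4] 0.95 [0.5883 0.0427 0.0572]
cover [251.1 166.4] 0.59 [ 0.6008 -0.1254  0.1056]
index_head [366.   61.6] 0.87 [0.5835 0.0315 0.0571]
index_head [257.6 159.4] 0.73 [ 0.5989 -0.1163  0.1033]
```

View pics/w.png

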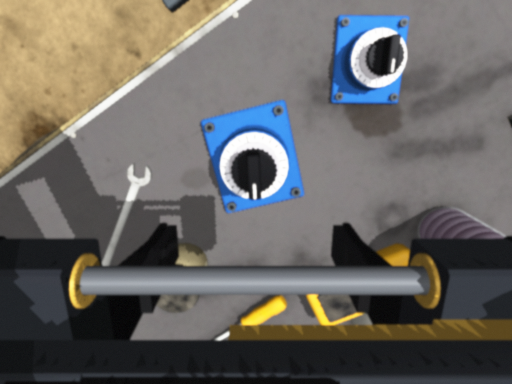

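The wrist view shows the large head at about (252,160). The knob's wing is almost vertical in the image, with the white line pointing down at (254,190). The small head is at (375,58). I'll measure the axis from the cover rim and the wing's top face.

```bash
python3 - <<'E'
from h import *
o,R,y=st()
c=get_calibration("wrist");K=c["intrinsics"]
im,d=camera("wrist")
vv,uu=np.mgrid[100:225,190:320]
dd=d[vv,uu];p,Rw=np.array(c["position"]),rot(c["rotation"])
C=np.stack([(uu-K[0,2])/K[0,0]*dd,-(vv-K[1,2])/K[1,1]*dd,-dd],-1)
P=C@Rw.T+p
for lo,hi,n in((.096,.108,"wing"),(.071,.081,"skirt"),(.046,.055,"cover"),(.006,.0145,"flange")):
    m=((P[...,2]>lo)&(P[...,2]<hi)&(np.hypot(P[...,0]-.61,P[...,1]+.127)<.1)).astype(np.uint8)
    Q=P[m>0]
    r=cv2.minAreaRect((Q[:,:2]*1000).astype(np.float32)) if len(Q) else 0
    ctr,rad=cv2.minEnclosingCircle((Q[:,:2]*1000).astype(np.float32))
    e,V=np.linalg.eigh(np.cov(Q[:,:2].T));a=np.degrees(np.arctan2(V[1,1],V[0,1]))
    print(n,len(Q),Q.mean(0).round(4),"rect",np.round(r[0],1),np.round(r[1],1),round(r[2],1),"circ",np.round(ctr,1),round(rad,1),"pca",round(a,1))
# two-view triangulation of knob_grip
camera("top")
def tri(a,b):
    (p1,d1),(p2,d2)=a,b;A=np.stack([d1,-d2],1);s=np.linalg.lstsq(A,p2-p1,rcond=None)[0];x,y=p1+d1*s[0],p2+d2*s[1];return (x+y)/2,np.linalg.norm(x-y)
w=[r for r in pinpoint("knob_grip","wrist") if abs(r["pixel"][0]-251)<25][0]["pixel"]
t=[r for r in pinpoint("knob_grip","top") if abs(r["pixel"][0]-305)<10][0]["pixel"]
print(tri(ray("wrist",w),ray("top",t)))
E
```

```text
t4.58 tcp [ 0.61   -0.1275  0.2505] yaw 146.15 F [ 0.2  -0.13  0.59] M [ 0.041 -0.146  0.042] w 0.0868 gf 0.0 j6 -1.313
wing 616 [ 0.6116 -0.1296  0.1028] rect [ 612.4 -130.1] [13.9 47.1] 59.4 circ [ 612.5 -130.2] 23.7 pca 149.6
skirt 1060 [ 0.6113 -0.1292  0.077 ] rect [ 611.8 -129.5] [51.1 49.2] 60.3 circ [ 612.7 -130.4] 26.1 pca 58.9
cover 1910 [ 0.6056 -0.1255  0.0513] rect [ 612.5 -130.5] [82.3 81.6] 55.4 circ [ 612.9 -130.4] 41.7 pca 55.7
flange 3816 [ 0.6032 -0.1244  0.0111] rect [ 613.2 -130.7] [110.2 130.4] 70.3 circ [ 612.9 -130.3] 82.7 pca 164.4
(array([ 0.61912243, -0.1333053 ,  0.0814193 ]), np.float64(0.002630520498548497))
```

The axis is at (0.6127, -0.1304) and the wing yaw is 149.5°. The head x is at 160.3°, so the spindle starts at about 0.18 rad. Measured heights match the text: wing top 0.103, skirt 0.077. Next I align, descend and grip.

```bash
python3 -m crank '[[[-0.15,-0.05,0,-0.56],[0,0,0.7,0],[0,0,0.7,0],[0,0,0.7,0],[0,0,0.7,0],[0,0,0.7,0],[0,0,0.7,0],[0,0,0.7,0],[0,0,0.7,0],[0,0,0,0],[0,0,0,0]]]' 1 >/dev/null; python3 -c "from h import *;st()"
```

```text
t5.70 tcp [ 0.6115 -0.1304  0.1095] yaw 149.67 F [ 0.3  -0.27  0.41] M [ 0.091 -0.142 -0.01 ] w 0.0874 gf 0.0 j6 -1.378
```

```bash
python3 -m crank '[[[-0.04,0.02,0.3,0],[0,0,0.3,0],[0,0,0.3,0],[0,0,0.22,0],[0,0,0,0],[0,0,0,0]]]' 1 >/dev/null; python3 -c "from h import *;st()"
python3 -m crank '[[[0,0,0,0],[0,0,0,0],[0,0,0,0],[0,0,0,0],[0,0,0,0],[0,0,0,0],[0,0,0,0],[0,0,0,0],[0,0,0,0],[0,0,0,0]]]' 0 15 >/dev/null; python3 -c "from h import *;st()"
```

```text
t6.20 tcp [ 0.6131 -0.1306  0.082 ] yaw 149.70 F [ 0.19 -0.07  0.5 ] M [ 0.072 -0.123  0.027] w 0.0870 gf 0.0 j6 -1.378
t7.03 tcp [ 0.6135 -0.1307  0.0825] yaw 149.71 F [-0.29 -0.14 -0.51] M [ 0.045 -0.182  0.041] w 0.0287 gf 0.0 j6 -1.378
```

```bash
python3 -m crank '[[[0,0,0,0],[0,0,0,0],[0,0,0,0],[0,0,0,0],[0,0,0,0],[0,0,0,0]]]' 0 15 >/dev/null; python3 -c "from h import *;st()"
python3 -m crank '[[[0,0,0,0],[0,0,0,0],[0,0,0,0]]]' 0 35 >/dev/null; python3 -c "from h import *;st()"
```

```text
t7.53 tcp [ 0.6134 -0.1309  0.0826] yaw 149.70 F [ 0.07 -0.79 -0.  ] M [-0.029 -0.057 -0.092] w 0.0138 gf 15.0 j6 -1.378
t7.78 tcp [ 0.6134 -0.1308  0.0825] yaw 149.70 F [-0.71 -0.91 -0.34] M [-0.092 -0.047 -0.104] w 0.0133 gf 35.0 j6 -1.378
```

Gripped: width 13.3 mm, side forces under 1 N. Now I turn clockwise in small steps and read the moment after each.

```bash
s(){ python3 -c "from h import *;st()"|cut -c1-150; }
python3 -m crank '[[[0,0,0,0.25],[0,0,0,0.25]]]' >/dev/null; s
python3 -m crank '[[[0,0,0,0.25],[0,0,0,0.25]]]' >/dev/null; s
python3 -m crank '[[[0,0,0,0.25],[0,0,0,0.25]]]' >/dev/null; s
python3 -m crank '[[[0,0,0,0.25],[0,0,0,0.25]]]' >/dev/null; s
python3 -m crank '[[[0,0,0,0]]]' >/dev/null; s
```

```text
t7.95 tcp [ 0.6134 -0.1309  0.0825] yaw 146.66 F [-0.53 -1.05  0.31] M [-0.16  -0.05  -0.043] w 0.0135 gf 35.0 j6 -1.324
t8.12 tcp [ 0.6134 -0.1309  0.0825] yaw 143.66 F [-0.83 -2.77 -0.23] M [-0.265 -0.08   0.147] w 0.0137 gf 35.0 j6 -1.272
t8.28 tcp [ 0.6133 -0.131   0.0825] yaw 140.66 F [-0.97 -2.15 -0.89] M [-0.31  -0.061  0.085] w 0.0135 gf 35.0 j6 -1.220
t8.45 tcp [ 0.6133 -0.131   0.0826] yaw 137.66 F [-0.48 -1.87 -0.46] M [-0.302 -0.072  0.131] w 0.0130 gf 35.0 j6 -1.167
t8.53 tcp [ 0.6133 -0.131   0.0825] yaw 137.66 F [-1.82 -2.5  -0.55] M [-0.31   0.122 -0.05 ] w 0.0138 gf 35.0 j6 -1.167
```

```bash
s(){ python3 -c "from h import *;st()"|cut -c42-150; }
python3 -m crank '[[[0,0,0,0.15],[0,0,0,0.15]]]' >/dev/null; s
python3 -m crank '[[[0,0,0,0.15],[0,0,0,0.15]]]' >/dev/null; s
python3 -m crank '[[[0,0,0,0.15],[0,0,0,0.15]]]' >/dev/null; s
python3 -m crank '[[[0,0,0,0.15],[0,0,0,0.15]]]' >/dev/null; s
python3 -m crank '[[[0,0,0,0.15],[0,0,0,0.15]]]' >/dev/null; s
python3 -m crank '[[[0,0,0,0.15],[0,0,0,0.15]]]' >/dev/null; s
```

```text
35.87 F [-2.34 -2.2  -0.34] M [-0.234  0.273  0.092] w 0.0139 gf 35.0 j6 -1.136
34.03 F [-3.03 -3.05  1.15] M [-0.342  0.443  0.102] w 0.0139 gf 35.0 j6 -1.104
32.22 F [-3.96 -2.    2.04] M [-0.374  0.555  0.068] w 0.0138 gf 35.0 j6 -1.073
30.42 F [-3.54 -3.66  2.15] M [-0.627  0.521  0.101] w 0.0137 gf 35.0 j6 -1.041
28.61 F [-3.39 -4.97  1.01] M [-0.814  0.424  0.16 ] w 0.0137 gf 35.0 j6 -1.010
26.82 F [-3.98 -5.48  0.31] M [-0.79   0.44   0.082] w 0.0137 gf 35.0 j6 -0.978
```

```bash
s(){ python3 -c "from h import *;st()"|cut -c41-150; }
python3 -m crank '[[[-0.01,-0.02,0,0.15],[0,0,0,0.15]]]' >/dev/null; s
python3 -m crank '[[[0,0,0,0.15],[0,0,0,0.15]]]' >/dev/null; s
python3 -m crank '[[[0,0,0,0.15],[0,0,0,0.15]]]' >/dev/null; s
python3 -m crank '[[[0,0,0,0.15],[0,0,0,0.15]]]' >/dev/null; s
python3 -m crank '[[[0,0,0,0.15],[0,0,0,0.15]]]' >/dev/null; s
python3 -m crank '[[[0,0,0,0.15],[0,0,0,0.15]]]' >/dev/null; s
```

```text
125.01 F [-2.6  -2.38  1.36] M [-0.428  0.392  0.126] w 0.0137 gf 35.0 j6 -0.948
123.22 F [-3.89 -2.11  1.88] M [-0.28   0.55   0.104] w 0.0139 gf 35.0 j6 -0.916
 121.42 F [-4.86 -0.27  2.21] M [-0.32   0.621  0.11 ] w 0.0136 gf 35.0 j6 -0.885
 119.62 F [-5.13 -2.58  3.49] M [-0.501  0.643  0.074] w 0.0135 gf 35.0 j6 -0.853
 117.82 F [-4.18 -3.36  2.29] M [-0.589  0.63   0.116] w 0.0138 gf 35.0 j6 -0.822
 116.01 F [-3.76 -2.98  1.65] M [-0.643  0.638  0.169] w 0.0136 gf 35.0 j6 -0.791
```

```bash
s(){ python3 -c "from h import *;st()"|cut -c41-150; }
python3 -m crank '[[[0,-0.015,0,0.15],[0,0,0,0.15]]]' >/dev/null; s
python3 -m crank '[[[0,0,0,0.15],[0,0,0,0.15]]]' >/dev/null; s
python3 -m crank '[[[0,0,0,0.15],[0,0,0,0.15]]]' >/dev/null; s
python3 -m crank '[[[0,0,0,0.15],[0,0,0,0.15]]]' >/dev/null; s
python3 -m crank '[[[0,0,0,0.15],[0,0,0,0.15]]]' >/dev/null; s
python3 -m crank '[[[0,0,0,0.15],[0,0,0,0.15]]]' >/dev/null; s
python3 -m crank '[[[0,0,0,0.15],[0,0,0,0.15]]]' >/dev/null; s
```

```text
114.22 F [-3.36 -1.65  0.97] M [-0.289  0.537  0.08 ] w 0.0139 gf 35.0 j6 -0.760
 112.42 F [-4.04 -1.69  1.24] M [-0.161  0.572  0.11 ] w 0.0137 gf 35.0 j6 -0.728
 110.62 F [-3.97 -0.98  2.3 ] M [-0.149  0.605  0.127] w 0.0136 gf 35.0 j6 -0.697
 108.82 F [-2.62 -1.73  1.85] M [-0.362  0.482  0.082] w 0.0136 gf 35.0 j6 -0.665
 107.01 F [-4.71 -1.54  2.43] M [-0.418  0.584  0.139] w 0.0137 gf 35.0 j6 -0.634
 105.21 F [-4.8  -2.53  2.14] M [-0.452  0.577  0.098] w 0.0139 gf 35.0 j6 -0.602
 103.41 F [-5.   -1.08  1.86] M [-0.209  0.743  0.117] w 0.0140 gf 35.0 j6 -0.571
```

```bash
s(){ python3 -c "from h import *;st()"|cut -c41-150; }
python3 -m crank '[[[0,-0.01,0,0.15],[0,0,0,0.15]]]' >/dev/null; s
python3 -m crank '[[[0,0,0,0.15],[0,0,0,0.15]]]' >/dev/null; s
python3 -m crank '[[[0,0,0,0.15],[0,0,0,0.15]]]' >/dev/null; s
python3 -m crank '[[[0,0,0,0.15],[0,0,0,0.15]]]' >/dev/null; s
python3 -m crank '[[[0,0,0,0.15],[0,0,0,0.15]]]' >/dev/null; s
python3 -m crank '[[[0,0,0,0.15],[0,0,0,0.15]]]' >/dev/null; s
python3 -m crank '[[[0,0,0,0.15],[0,0,0,0.15]]]' >/dev/null; s
```

```text
101.61 F [-3.95  0.25  1.2 ] M [-0.074  0.626  0.105] w 0.0137 gf 35.0 j6 -0.540
 99.82 F [-4.39 -0.42  2.79] M [-0.127  0.626  0.067] w 0.0134 gf 35.0 j6 -0.508
 98.01 F [-4.3  -1.03  3.22] M [-0.281  0.647  0.097] w 0.0138 gf 35.0 j6 -0.477
 96.22 F [-4.9  -1.7   2.11] M [-0.356  0.641  0.056] w 0.0137 gf 35.0 j6 -0.446
 94.42 F [-5.35 -2.29  2.  ] M [-0.263  0.714  0.147] w 0.0135 gf 35.0 j6 -0.414
 92.61 F [-5.26 -1.31  1.96] M [-0.186  0.794  0.106] w 0.0140 gf 35.0 j6 -0.383
 90.81 F [-5.88 -1.67  1.52] M [-0.274  0.797  0.03 ] w 0.0136 gf 35.0 j6 -0.351
```

```bash
s(){ python3 -c "from h import *;st()"|cut -c41-150; }
python3 -m crank '[[[0,-0.015,0,0.15],[0,0,0,0.15]]]' >/dev/null; s
python3 -m crank '[[[0,0,0,0.15],[0,0,0,0.15]]]' >/dev/null; s
python3 -m crank '[[[0,0,0,0.15],[0,0,0,0.15]]]' >/dev/null; s
python3 -m crank '[[[0,0,0,0.15],[0,0,0,0.15]]]' >/dev/null; s
```

```text
89.01 F [-3.98 -1.13  0.93] M [-0.269  0.566  0.025] w 0.0139 gf 35.0 j6 -0.320
 87.21 F [-3.57 -0.41  1.67] M [-0.063  0.521  0.   ] w 0.0141 gf 35.0 j6 -0.289
 85.40 F [-3.69 -1.83  2.3 ] M [-0.198  0.565 -0.066] w 0.0135 gf 35.0 j6 -0.257
 83.60 F [-4.6  -0.13  3.05] M [-0.024  0.573 -0.131] w 0.0137 gf 35.0 j6 -0.226
```

The dip has begun: Mz fell from +0.11 to -0.13, starting at a yaw of about 91°. The middle should be near 80°, so I go on in smaller steps until the jump.

```bash
s(){ python3 -c "from h import *;st()"|cut -c41-150; }
python3 -m crank '[[[0,0,0,0.1],[0,0,0,0.05]]]' >/dev/null; s
python3 -m crank '[[[0,0,0,0.1],[0,0,0,0.05]]]' >/dev/null; s
python3 -m crank '[[[0,0,0,0.1],[0,0,0,0.05]]]' >/dev/null; s
```

```text
82.75 F [-3.91 -1.03  2.23] M [-0.208  0.572 -0.144] w 0.0138 gf 35.0 j6 -0.211
 81.86 F [-4.74 -1.66  0.95] M [-0.143  0.582 -0.053] w 0.0137 gf 35.0 j6 -0.195
 80.96 F [-3.78 -0.76  1.16] M [-0.12   0.582  0.033] w 0.0138 gf 35.0 j6 -0.180
```

```bash
s(){ python3 -c "from h import *;st()"|cut -c41-150; }
python3 -m crank '[[[0,0,0,0.1],[0,0,0,0.05]]]' >/dev/null; s
python3 -m crank '[[[0,0,0,0]]]' >/dev/null; s;python3 -m crank '[[[0,0,0,0]]]' >/dev/null; s
```

```text
80.05 F [-4.83 -1.39  0.2 ] M [-0.137  0.633 -0.026] w 0.0142 gf 35.0 j6 -0.164
 80.08 F [-3.39 -0.1   0.36] M [-0.111  0.587 -0.064] w 0.0135 gf 35.0 j6 -0.164
 80.10 F [-3.88 -0.48  0.57] M [-0.123  0.62  -0.028] w 0.0135 gf 35.0 j6 -0.165
```

```bash
s(){ python3 -c "from h import *;st()"|cut -c41-150; }
python3 -m crank '[[[0,0,0,0.1],[0,0,0,0.05]]]' >/dev/null; s
python3 -m crank '[[[0,0,0,0.1],[0,0,0,0.05]]]' >/dev/null; s
```

```text
79.16 F [-4.44 -0.01  0.32] M [-0.117  0.626  0.063] w 0.0135 gf 35.0 j6 -0.148
 78.25 F [-4.17 -0.95  1.01] M [-0.142  0.642  0.079] w 0.0138 gf 35.0 j6 -0.132
```

The moment rises again past about 82°, so the knob is in the detent. I ease back 1.8°, relieve the side force, and press in small steps while watching Fz.

```bash
s(){ python3 -c "from h import *;st()"|cut -c6-150; }
python3 -m crank '[[[0,-0.015,0,-0.15],[0,0,0,-0.15]]]' >/dev/null; s
python3 -m crank '[[[0,0,0.04,0],[0,0,0.04,0]]]' >/dev/null; s
python3 -m crank '[[[0,0,0.03,0],[0,0,0.03,0]]]' >/dev/null; s
python3 -m crank '[[[0,0,0.02,0]]]' >/dev/null; s
python3 -m crank '[[[0,0,0.02,0]]]' >/dev/null; s
```

```text
7 tcp [ 0.6122 -0.1315  0.0825] yaw 80.17 F [-1.97 -1.05 -0.7 ] M [-0.187  0.368 -0.213] w 0.0138 gf 35.0 j6 -0.166
3 tcp [ 0.6122 -0.1315  0.0811] yaw 80.11 F [-4.09 -0.17  3.91] M [-0.057  0.707 -0.14 ] w 0.0136 gf 35.0 j6 -0.165
0 tcp [ 0.6122 -0.1315  0.0794] yaw 80.11 F [-3.23 -0.64  4.09] M [-0.044  0.657 -0.092] w 0.0136 gf 35.0 j6 -0.165
8 tcp [ 0.6122 -0.1315  0.0788] yaw 80.11 F [-3.48 -0.25  3.76] M [-0.079  0.562 -0.095] w 0.0137 gf 35.0 j6 -0.165
7 tcp [ 0.6122 -0.1315  0.0782] yaw 80.10 F [-3.09 -0.89  3.9 ] M [-0.058  0.524 -0.141] w 0.0136 gf 35.0 j6 -0.165
```

The knob is 4.3 mm down at a steady 4 N, past the 3 mm stop, so the pin is in the notch. I keep going.

```bash
s(){ python3 -c "from h import *;st()"|cut -c6-150; }
python3 -m crank '[[[0,0,0.03,0],[0,0,0.03,0]]]' >/dev/null; s
python3 -m crank '[[[0,0,0.03,0],[0,0,0.03,0]]]' >/dev/null; s
python3 -m crank '[[[0,0,0.02,0],[0,0,0.02,0]]]' >/dev/null; s
python3 -m crank '[[[0,0,0.01,0],[0,0,0,0]]]' >/dev/null; s
python3 -m crank '[[[0,0,0.01,0],[0,0,0,0]]]' >/dev/null; s
```

```text
3 tcp [ 0.6122 -0.1315  0.0766] yaw 80.10 F [-3.16 -1.08  4.53] M [-0.12   0.479 -0.122] w 0.0138 gf 35.0 j6 -0.165
0 tcp [ 0.6122 -0.1315  0.0751] yaw 80.10 F [-2.37 -0.9   3.33] M [-0.12   0.425 -0.084] w 0.0139 gf 35.0 j6 -0.165
7 tcp [ 0.6122 -0.1315  0.0741] yaw 80.10 F [-1.45 -0.56  4.34] M [-0.107  0.317 -0.093] w 0.0137 gf 35.0 j6 -0.165
3 tcp [ 0.6122 -0.1315  0.0738] yaw 80.10 F [-0.95 -0.9   2.72] M [-0.137  0.19  -0.103] w 0.0138 gf 35.0 j6 -0.165
0 tcp [ 0.6121 -0.1314  0.0736] yaw 80.11 F [-1.49 -0.49  2.86] M [-0.129  0.159 -0.074] w 0.0136 gf 35.0 j6 -0.165
```

```bash
s(){ python3 -c "from h import *;st()"|cut -c6-150; }
python3 -m crank '[[[0,0,0.01,0],[0,0,0,0]]]' >/dev/null; s
python3 -m crank '[[[0,0,0.01,0],[0,0,0,0]]]' >/dev/null; s
python3 -m crank '[[[0,0,0.01,0],[0,0,0,0]]]' >/dev/null; s
python3 -m crank '[[[0,0,0.01,0],[0,0,0,0]]]' >/dev/null; s
```

```text
7 tcp [ 0.6122 -0.1315  0.0735] yaw 80.10 F [-1.32 -0.4   4.1 ] M [-0.05   0.138 -0.1  ] w 0.0138 gf 35.0 j6 -0.165
3 tcp [ 0.6122 -0.1315  0.0735] yaw 80.11 F [-1.34  0.4   3.57] M [-0.103  0.315 -0.188] w 0.0138 gf 35.0 j6 -0.165
0 tcp [ 0.6122 -0.1315  0.0735] yaw 80.11 F [-2.16 -0.53  6.85] M [-0.069  0.421 -0.144] w 0.0137 gf 35.0 j6 -0.165
7 tcp [ 0.6122 -0.1315  0.0734] yaw 80.10 F [-4.17 -0.11  7.89] M [ 0.013  0.564 -0.089] w 0.0141 gf 35.0 j6 -0.165
```

The travel stopped at 9.0 mm (0.0825 to 0.0735) and the force is rising, so the knob is home. I open, lift clear and look.

```bash
python3 -m crank '[[[0,0,0,0],[0,0,0,0],[0,0,0,0],[0,0,0,0],[0,0,0,0],[0,0,0,0],[0,0,0,0],[0,0,0,0],[0,0,0,0],[0,0,0,0],[0,0,0,0],[0,0,0,0]]]' 1 >/dev/null; python3 -c "from h import *;st()"
python3 -m crank '[[[0,0,-0.3,0],[0,0,-0.5,0],[0,0,-0.8,0],[0,0,-0.8,0],[0,0,-0.8,0],[0,0,-0.8,0],[0,0,-0.8,0],[0,0,-0.8,0],[0,0,-0.8,0],[0,0,-0.5,0],[0,0,0,0],[0,0,0,0]]]' 1 >/dev/null
python3 - <<'E'
from h import *
st()
c=get_calibration("wrist");K=c["intrinsics"]
im,d=camera("wrist")
vv,uu=np.mgrid[0:384,0:512];dd=d;p,Rw=np.array(c["position"]),rot(c["rotation"])
P=np.stack([(uu-K[0,2])/K[0,0]*dd,-(vv-K[1,2])/K[1,1]*dd,-dd],-1)@Rw.T+p
r=np.hypot(P[...,0]-.6127,P[...,1]+.1304)
for rr,lo,hi in((.025,.085,.11),(.042,.045,.055),(.025,.06,.08)):
    Q=P[(r<rr)&(P[...,2]>lo)&(P[...,2]<hi)&(d>0)];print(lo,len(Q),np.median(Q[:,2]).round(4))
cv2.imwrite("pics/end.png",im[...,::-1])
camera("top")
for t in("bearing","spanner","paste_jar","feeler_gauge"): print(t,[np.round(r["pixel"],1) for r in pinpoint(t,"top")[:1]])
E
```

```text
t17.87 tcp [ 0.612  -0.1314  0.0726] yaw 80.10 F [ 0.1  -0.26  0.65] M [-0.062 -0.088 -0.012] w 0.0833 gf 0.0 j6 -0.165
t18.87 tcp [ 0.6124 -0.1316  0.2463] yaw 80.11 F [-0.14 -0.38 -0.67] M [-0.017 -0.076  0.027] w 0.0872 gf 0.0 j6 -0.165
0.085 588 0.0939
0.045 2123 0.0514
0.06 1030 0.0682
bearing [array([168.7, 215. ])]
spanner [array([375.6, 210.5])]
paste_jar []
feeler_gauge [array([118.3, 220.3])]
```

View pics/end.png

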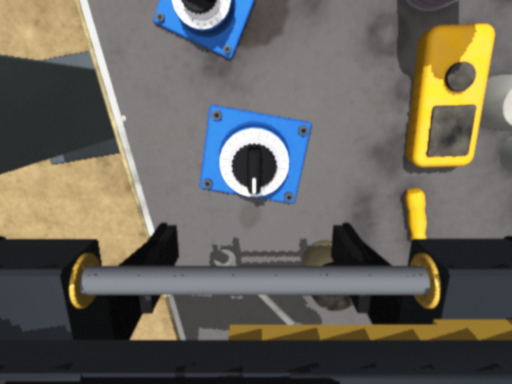

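The wrist view shows the wing of the large head at (254,170), released, with its top at 0.094 m against 0.103 before. That is 9 mm down and home, the gripper is clear, and I touched no other object.

```bash
python3 -c "from workcell import *;print(hand_in())"
```

```text
the job is handed in; nothing more can be done
None
```

The larger head's knob is turned into its notch, pressed fully home (9 mm, at most about 8 N) and released; the other things were not touched, and the job is handed in, with no verdict shown.

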